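# Slide the repair tray along its rails into the notches and turn the button over it

## Task

Push the wooden tray with the padlock in it along its rails to the robot's left, towards the turn-button, until you feel it drop down into the locating notches; then push the steel turn-button round with a fingertip until it lies straight across over the tray's edge. Only push: do not lift or tip the tray, do not touch or lift the padlock that rides in it, do not push the button across before the tray has dropped in, and leave the things standing around where they are.

Things in the scene. Friction and masses are not known exactly. Their poses are not given: they have to be found in the camera images.
- rail_frame: wooden rail frame, 290 x 130 mm, fixed. Origin on the counter, below the tray's seated place; +x is the push direction, z up. Two rails along x at y = -52..-25 and 25..52 mm, x = -178..112, tops at z = 22; lips outside them (y = 57..65 either side, z to 32) guide the tray with 2 mm play. Between the rails it is open to the counter but for a 10 mm high tie at each end. No end stop
- notch (a point): one of the four notches, 25 mm long and 9 mm deep, in the rail tops at x = -58 and +58 mm of the frame, same in both rails; this point is at x = 58, y = 38.5, z = 22. The drop is 7 mm; push at a slow pace, under 80 mm/s
- tray_board: loose plywood tray, 160 x 110 mm, 0.3 to 0.52 kg. Origin: centre of its panel's underside; x as the frame's. Panel 10 mm, rim 8 mm wide and 10 mm higher: outer faces 20 mm high. Four feet 18 mm long, 7 mm high at x = +-58, y = +-38.5. Starts 40..85 mm short (-x) of its seat, origin at z = 29 mm, rim top 49; dropped in: z = 22, rim top 42, above the frame's origin within 3.5 mm
- tray_back (a point): middle of the tray's flat back face (its -x end, 110 mm wide, 20 mm high), the face to push on, half-way up. Sliding takes about 1.5 to 4 N; once dropped in, the tray stands firm: 10 N is felt as the stop, and a shove of 100 N tips and jams it
- turn_button (a joint): angle of the steel turn-button beside the tray. 0: its bar points along the frame's +x; it turns clockwise seen from above as the value grows, to a stop at 1.571, where it points along the frame's -y, over the tray's rim (3 mm above a dropped-in tray; the rim of an undropped one blocks it). Starts at -0.1..0.25; slight friction (0.6 N at the peg), stays where left
- button_pivot (a point): vertical pivot of the turn-button, at x = 0, y = 84 mm of the frame, on a block 34 x 36 mm with its top at z = 43; this point is at the bar's underside, z = 45 mm. The bar is 58 x 14 mm, z = 45 to 53 mm
- button_peg (a point): upright round peg on the turn-button's bar, 50 mm from the pivot, 10 mm diameter, from the bar to z = 71 mm; this point is on its axis at z = 63 mm. Push it sideways to turn the button
- padlock_mid (a point): centre of the brass padlock, 54 x 40 x 13 mm, lying loose on the tray's panel (top 3 mm above the rim); it rides along
- cylinder_mid (a point): centre of a loose brass lock cylinder, 33 x 65 x 17 mm, lying on the counter beside the frame (bystander)
- screwdriver: loose screwdriver with an orange handle, 163 mm long, 27 mm thick, lying on the counter along the frame's far side (bystander)
- grease_tin: loose round metal tin, 70 mm diameter, 24 mm high, standing near the front edge left of the vice; origin at the centre of its underside (bystander)

How it is judged (in metres and radians):
On the way, in this order (a step that is already met when the one before it is completed fails the run):
1. the tray has dropped into the notches, the turn-button still open beside it (z of tray_board in the frame of rail_frame between 0.019 and 0.0245 m and x of tray_board in the frame of rail_frame between -0.007 and 0.007 m and y of tray_board in the frame of rail_frame between -0.006 and 0.006 m and angle between tray_board's own z axis and vertical below 0.03 rad and value of joint turn_button below 0.6 rad), for 0.2 s.
2. the turn-button lies across over the tray's edge (z of tray_board in the frame of rail_frame between 0.019 and 0.0245 m and x of tray_board in the frame of rail_frame between -0.007 and 0.007 m and y of tray_board in the frame of rail_frame between -0.006 and 0.006 m and angle between tray_board's own z axis and vertical below 0.03 rad and value of joint turn_button above 1.35 rad), for 0.2 s.
At the end, for the whole second after the job is handed in: the tray lies level in the notches (origin within 7 mm of its seated place along the rails, 19 to 24.5 mm above the counter, tilt under 0.03 rad), the turn-button is across it (over 1.35 rad), the padlock lies in the tray, all at rest (all of step 2 and x of padlock_mid in the frame of tray_board between -0.072 and 0.072 m and y of padlock_mid in the frame of tray_board between -0.047 and 0.047 m and z of padlock_mid in the frame of tray_board below 0.022 m and linear speed of tray_board below 0.01 m/s); the robot touches nothing.
It fails at once if the tray is lifted (origin over 38 mm) or tipped by more than 0.15 rad (height (world z) of tray_board above 0.038 m or angle between tray_board's own z axis and vertical above 0.15 rad).
It fails at once if the turn-button is pushed across (over 0.6 rad) while the tray has not dropped in (value of joint turn_button above 0.6 rad and z of tray_board in the frame of rail_frame above 0.0265 m).
It fails at once if the padlock is touched by the fingers or lifted (contact force between the fingers and tray_padlock above 1 N or height (world z) of padlock_mid above 0.06 m).
It fails at once if a bystander is moved by more than 25 mm (distance of any of cylinder_mid, screwdriver, grease_tin from where it was at the start of the episode above 0.025 m).
It also fails if it takes over 51 s, if anything falls off the work surface, if the arm or the gripper's body presses on something with over 40 N, if the wrist force passes 120 N, or if a joint passes its speed limit or range.

## Robot

A 6-joint arm with a two-finger parallel gripper is mounted at the origin on a cart in front of the work surface, level with it; the furniture and walls round the work are solid. World frame = base frame: x ahead of the robot, y to its left, z up, the work surface at z = 0. Lengths are in m, angles in degrees, forces in N, time in s.
With the tool pointing down it reaches from about 0.3 to 0.75 m from the base axis. Payload 8.5 kg.
Tool frame: the origin (TCP) lies between the finger pads; the fingertips stand 19 mm ahead of it and the grasp point (between the pads) is the TCP; z points along the fingers, y is the line along which they close (so a half turn about z gives the same grasp; the last joint's range is limited). The gripper opens to 85 mm and grips with 20 to 120 N. Pads are 22 mm wide; open, the fingers measure 114 mm over their backs; the gripper's body (76 mm by 85 mm) begins 54 mm behind the grasp point. The pads swing forward as they close: fully open they stand 13 mm farther back than shut.
Start: joints at [62.836, 21.807, 74.336, -0, 83.858, -12.336], TCP at [0.141, 0.532, 0.25] pointing down, gripper open.
Joint ranges: [-178.18, 178.18], [-50.72, 133.34], [12.68, 142.11], [-81.47, 261.47], [9.98, 163.14], [-165.26, 165.26]. Speed limits (degrees/s): [136.94, 136.94, 180, 180, 180, 180].

## Interface

Orientations are given as a 3x3 rotation matrix whose columns are the frame's x, y, z axes.
In Python, from rig import env, optics gives the robot as it stands.
- The arm moves only by the tool arm_command, never from a script. Its argument "commands" is one flat list of numbers, 7 for each row, row after row: the closure, from -1 (fully open) to 1 (shut), so that 0 is half open, then the shift along the tool's x, y, z as a fraction of full scale, then the turn, a rotation vector about the tool's x, y, z as a fraction of full scale. A call has 1 to 12 rows; each row is the pose to reach, as a shift and turn from the pose commanded when the call began, along the tool's axes at that moment; what a row does not reach only later rows make up. Full scale, the value 1, is 500 mm for a shift and 120 degrees for a turn. A row lasts 1/12 s, in which the tool goes at most 41.7 mm and 7.16 degrees, less where a joint would pass 70% of its speed; a pose out of reach is approached as far as the arm can. A call with a number of a shift or a turn outside -1 to 1 is refused whole. A call with a gripper value outside its range is refused whole. The fingers move at their own pace and stop on an object; "newtons" is the grip in N (left out, the last holds). Time passes only in rows, so rows that repeat a pose let the fingers close. It gives the time, the measured TCP pose, the force, the opening and the grip force at its end, in the units of the state.
- env.observe(): the state, without advancing time (a new reading comes with each control period).
- optics.get_image(name): name is "side" or "top" or "wrist"; returns a dict with "image" (384x512x3 uint8, red, green, blue), "intrinsics" (3x3 intrinsics, pixels), "origin" and "orientation" of the camera in the world; the wrist camera has in their place "tool_from_camera" (4x4, takes a point from camera to tool coordinates, whose origin is the TCP and whose axes are the flange's). Camera axes: x right, y down, z forward; pixel columns grow to the right and rows downward; lengths in m; the calibration is good to about 2 mm. A picture is of the moment at which its call begins: read the wrist's pose just before it. There is no depth.
- env.close_job(): hands the job in; it is judged then, once.
The state is a dict: "time_s": time; "q": joint angles; "qvel": joint speeds; "joint_efforts": joint torques, N m; "position": TCP position; "tool_rot": TCP orientation; "ft_force": force on the tool from outside, world axes, zero at the start; "wrist_torque": the same for the moment, N m; "grip_width": finger opening in m; "gripper_force": force on a finger pad.
Only numpy, scipy, OpenCV 4.12 (cv2) and the standard library are available. Lean on these libraries where they do the work, as an engineer would, in place of code of your own. Each camera call takes 0.05 s, during which the arm holds its last target. There are 200 camera calls.

## Working session

There is one attempt and no reset: what is moved stays moved. The work goes in short steps, Python scripts to look and compute and a tool call to move; the robot and the scene stay as the last step left them, time stands still between calls to the robot, and variables do not carry over. Pictures are saved under pics/ and viewed, at most 10 in all, crops included, and the job is handed in when it is done.

Besides the shell and the picture viewer there is one more tool, called as name(argument=value, ...), one argument or row to a line, values as JSON. arm_command: Moves the arm, as the interface text tells. Shift numbers are shares of 500 mm and turn numbers shares of 120 degrees, none past 1 either way. Its arguments: {"type":"object","properties":{"commands":{"type":"array","items":{"type":"number"}},"newtons":{"type":"number"}},"required":["commands"]}

```bash
mkdir -p pics
cat > h.py <<'E'
import numpy as np,cv2
from rig import env,optics
def snap(n,f):
    d=optics.get_image(n); cv2.imwrite(f'pics/{f}.png',d['image'][...,::-1]); np.save(f'pics/{f}.npy',{k:v for k,v in d.items() if k!='image'},allow_pickle=True); return d
def ray(f,u,v):
    d=np.load(f'pics/{f}.npy',allow_pickle=True).item(); K=np.array(d['intrinsics']); r=np.array(d['orientation'])@np.linalg.solve(K,[u,v,1]); return np.array(d['origin']),r
def atz(f,u,v,z):
    o,r=ray(f,u,v); return o+r*(z-o[2])/r[2]
def tri(a,b):
    A=np.zeros((3,3));B=np.zeros(3)
    for o,r in(a,b):
        r=r/np.linalg.norm(r);P=np.eye(3)-np.outer(r,r);A+=P;B+=P@o
    return np.linalg.solve(A,B)
def proj(f,p):
    d=np.load(f'pics/{f}.npy',allow_pickle=True).item(); c=np.array(d['orientation']).T@(np.array(p)-d['origin']); k=np.array(d['intrinsics'])@c; return k[:2]/k[2]
E
python3 - <<'E'
from h import *
s=env.observe();print(s['position'],np.round(s['tool_rot'],3),s['time_s'],s['ft_force'])
for n in('top','side'):
    d=snap(n,n+'0');print(n,d['origin'],np.round(d['orientation'],3).tolist())
E
```

```text
[0.14063249 0.53147014 0.24973084] [[-0.967  0.256 -0.001]
 [ 0.256  0.967 -0.001]
 [ 0.    -0.001 -1.   ]] 0.0 [ 0.70590443 -1.06159487  0.20360898]
top [0.39139697 0.01455431 0.9184591 ] [[-0.003, -0.985, 0.174], [-1.0, 0.003, -0.003], [0.003, -0.174, -0.985]]
side [ 0.49366403 -0.73280935  0.49622036] [[0.995, -0.055, 0.085], [-0.101, -0.487, 0.867], [-0.007, -0.871, -0.49]]
```

View pics/top0.png

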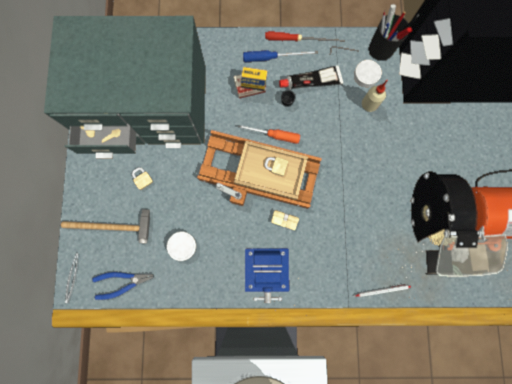

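View pics/side0.png

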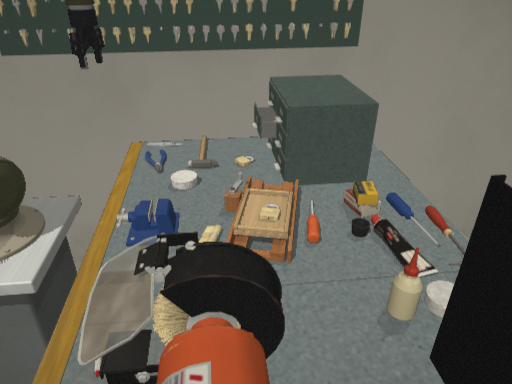

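The top view shows the frame tilted, its right end near (318,180) and left end near (205,155). The tray is centred near (270,168) and the button near (230,190). I'll zoom in on both views.

Run:
```python
from h import *
a=cv2.imread('pics/top0.png')[122:242,190:330];b=cv2.imread('pics/side0.png')[165:270,215:335]
a=cv2.resize(a,None,fx=5,fy=5,interpolation=cv2.INTER_CUBIC);b=cv2.resize(b,None,fx=5,fy=5,interpolation=cv2.INTER_CUBIC)
cv2.imwrite('pics/c1.png',a);cv2.imwrite('pics/c2.png',b)
```

```text
(no output)
```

View pics/c1.png

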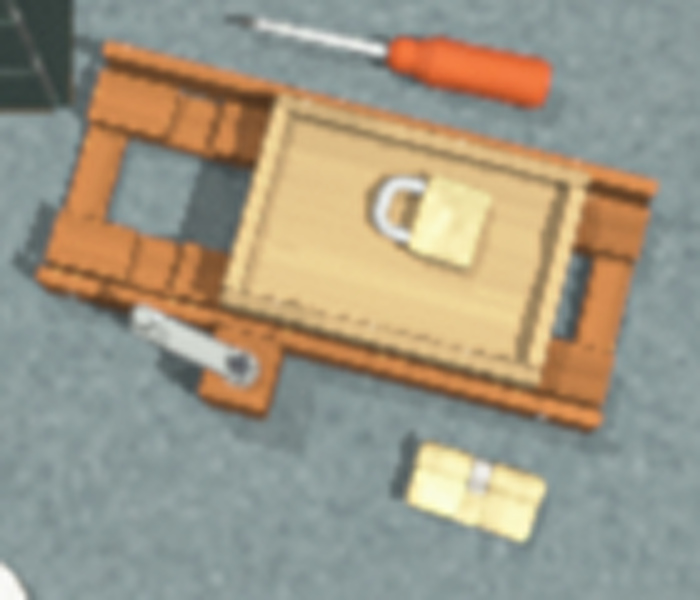

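View pics/c2.png

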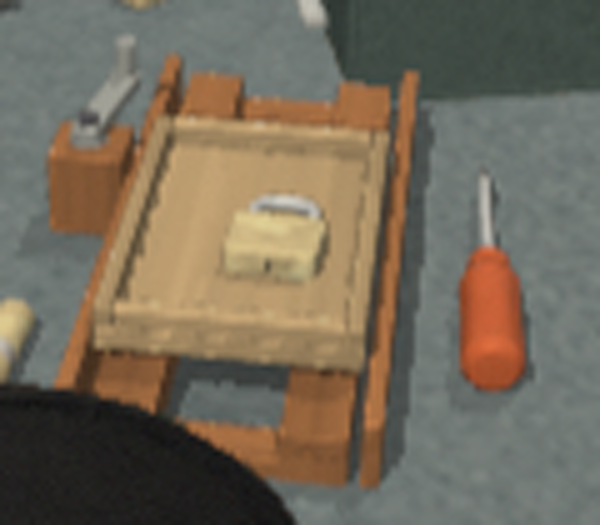

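The crops show three things:
- **Tray rim corners in c1:** (278,95), (590,178), (543,385), (222,302).
- **Lip corners in c1:** (107,42), (657,185), (600,428), (38,285).
- **Button:** pivot at (240,365), peg near (145,315), open.

Run:
```python
from h import *
t=lambda u,v:('top0',190+(u+.5)/5-.5,122+(v+.5)/5-.5)
s=lambda u,v:('side0',215+(u+.5)/5-.5,165+(v+.5)/5-.5)
for n,a,b in(('rimFL',(278,95),(389,130)),('rimNL',(222,302),(165,120)),('rimNR',(543,385),(97,322)),('rimFR',(590,178),(365,345)),('pivot',(240,365),(90,125)),('peg',(145,318),(125,42)),('lipFL',(107,42),(412,73))):
    print(n,np.round(tri(ray(*t(*a)),ray(*s(*b))),4))
for z,n,C in((.049,'tray',[(278,95),(222,302),(543,385),(590,178)]),(.032,'lip',[(107,42),(38,285),(600,428),(657,185)])):
    P=np.array([atz(*t(*c),z)[:2] for c in C]);print(n,P.round(4).tolist(),P.mean(0).round(4),[np.linalg.norm(P[i]-P[i-1]).round(4) for i in range(4)])
    d=(P[0]+P[1]-P[2]-P[3]);d/=np.linalg.norm(d);print('dir',d,np.degrees(np.arctan2(d[1],d[0])))
    nrm=np.array([-d[1],d[0]])
    if n=='lip':
        o=P.mean(0)+.033*d;print('origin',o,'pivot',o+.084*nrm,'pivot px',[atz(*t(240,365),.053)])
        tc=T=None
    if n=='tray':tr=P.mean(0)
print('tray in frame',(tr-o)@d,(tr-o)@nrm,'back',o+d*((tr-o)@d-.08))
peg=atz(*t(145,315),.071)[:2];print('peg',peg,'in frame',(peg-o)@d,(peg-o)@nrm)
```

```text
rimFL [0.6751 0.0318 0.047 ]
rimNL [0.5718 0.0594 0.0431]
rimNR [ 0.5291 -0.0975  0.0413]
rimFR [ 0.6336 -0.1238  0.0405]
pivot [0.5376 0.0501 0.0483]
peg [0.5577 0.0947 0.0678]
lipFL [0.7078 0.1197 0.0287]
tray [[0.6733, 0.0318], [0.5682, 0.059], [0.5268, -0.0966], [0.6302, -0.1224]] [ 0.5996 -0.032 ] [np.float64(0.16), np.float64(0.1085), np.float64(0.161), np.float64(0.1065)]
dir [0.26318639 0.964745  ] 74.74078422332317
lip [[0.7071, 0.1193], [0.5806, 0.1515], [0.508, -0.1262], [0.6311, -0.1587]] [ 0.6067 -0.0035] [np.float64(0.2882), np.float64(0.1306), np.float64(0.2871), np.float64(0.1273)]
dir [0.25829066 0.96606725] 75.03134010336824
origin [0.61522965 0.02836842] pivot [0.53408    0.05006483] pivot px [array([0.53637984, 0.04993515, 0.053     ])]
tray in frame -0.06239121041832199 -0.0005217197157018137 back [ 0.57845133 -0.10919107]
peg [0.55755936 0.09438819] in frame 0.04888384486246181 0.072765673497052
```

The pose is consistent: the frame yaw is 75° and the origin is near (0.615, 0.0285). The tray is 62 mm short of its seat, and the button angle is about 0.2. The tool's y axis already lies along the push direction. I'll shut the gripper and go behind the tray.

arm_command(
  commands=[1, -0.587, -0.541, 0, 0, 0, 0, 1, -0.587, -0.541, 0, 0, 0, 0, 1, -0.587, -0.541, 0, 0, 0, 0, 1, -0.587, -0.541, 0, 0, 0, 0, 1, -0.587, -0.541, 0, 0, 0, 0, 1, -0.587, -0.541, 0, 0, 0, 0, 1, -0.587, -0.541, 0, 0, 0, 0, 1, -0.587, -0.541, 0, 0, 0, 0, 1, -0.587, -0.541, 0, 0, 0, 0, 1, -0.587, -0.541, 0, 0, 0, 0, 1, -0.587, -0.541, 0, 0, 0, 0, 1, -0.587, -0.541, 0, 0, 0, 0],
)

```text
time_s: 1.1
position: [0.3556, 0.1942, 0.2501]
tool_rot: [[-0.966, 0.259, -0.001], [0.259, 0.966, 0.0], [0.001, -0.0, -1.0]]
ft_force: [-0.2, -0.3, 0.7]
grip_width: 0.0001
gripper_force: 0.0
```

arm_command(
  commands=[1, -0.587, -0.541, 0, 0, 0, 0, 1, -0.587, -0.541, 0, 0, 0, 0, 1, -0.587, -0.541, 0, 0, 0, 0, 1, -0.587, -0.541, 0, 0, 0, 0, 1, -0.587, -0.541, 0, 0, 0, 0, 1, -0.587, -0.541, 0, 0, 0, 0, 1, -0.587, -0.541, 0, 0, 0, 0, 1, -0.587, -0.541, 0, 0, 0, 0, 1, -0.587, -0.541, 0, 0, 0, 0, 1, -0.587, -0.541, 0, 0, 0, 0, 1, -0.587, -0.541, 0, 0, 0, 0, 1, -0.587, -0.541, 0, 0, 0, 0],
)

```text
time_s: 2.1
position: [0.5701, -0.1409, 0.2494]
tool_rot: [[-0.967, 0.256, -0.001], [0.256, 0.967, 0.001], [0.002, 0.001, -1.0]]
ft_force: [1.3, 0.4, 0.1]
grip_width: -0.0002
gripper_force: 0.0
```

```bash
cat >> h.py <<'E'
def wsnap(f):
    s=env.observe();d=optics.get_image('wrist');T=np.eye(4);T[:3,:3]=s['tool_rot'];T[:3,3]=s['position'];M=T@np.array(d['tool_from_camera'])
    np.save(f'pics/{f}.npy',{'intrinsics':d['intrinsics'],'origin':M[:3,3],'orientation':M[:3,:3]},allow_pickle=True);cv2.imwrite(f'pics/{f}.png',d['image'][...,::-1])
O=np.array([.6152,.0284]);D=np.array([.2583,.9661]);N=np.array([-D[1],D[0]])
def W(x,y,z):return np.r_[O+x*D+y*N,z]
def F(p):return np.r_[(p[:2]-O)@D,(p[:2]-O)@N,p[2]]
E
python3 - <<'E'
from h import *
wsnap('w1');im=cv2.imread('pics/w1.png')
for p in[W(-.142,-.055,.049),W(-.142,.055,.049),W(.018,.055,.049),W(-.178,.065,.032),W(-.178,-.065,.032),W(.049,.073,.071),W(0,.084,.053)]:
    u=proj('w1',p);print(u.round(0));cv2.drawMarker(im,tuple(int(i) for i in u),(255,0,255),0,12)
cv2.imwrite('pics/w1m.png',im);print(np.load('pics/w1.npy',allow_pickle=True).item()['origin'])
E
```

```text
[282. 218.]
[285. 131.]
[422. 131.]
[254. 121.]
[254. 220.]
[466. 115.]
[413. 105.]
[ 0.4939282  -0.12088993  0.372249  ]
```

View pics/w1m.png

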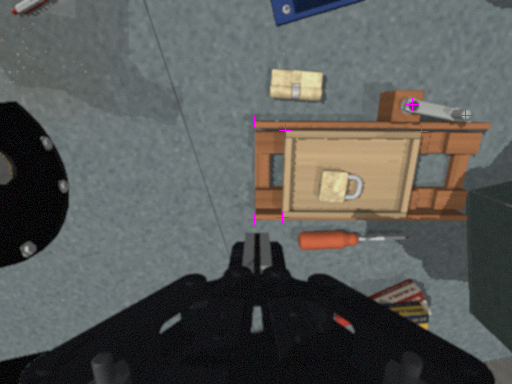

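All the projected marks fall on the tray, frame and button in the wrist view (pivot (413,105), peg (466,115)), so the model is confirmed. Descending behind the tray.

arm_command(
  commands=[1, 0, 0, 0.07, 0, 0, 0, 1, 0, 0, 0.14, 0, 0, 0, 1, 0, 0, 0.2, 0, 0, 0, 1, 0, 0, 0.26, 0, 0, 0, 1, 0, 0, 0.31, 0, 0, 0, 1, 0, 0, 0.35, 0, 0, 0, 1, 0, 0, 0.38, 0, 0, 0, 1, 0, 0, 0.4, 0, 0, 0, 1, 0, 0, 0.4, 0, 0, 0, 1, 0, 0, 0.4, 0, 0, 0],
)

```text
time_s: 2.98
position: [0.5698, -0.1406, 0.0509]
tool_rot: [[-0.967, 0.255, 0.0], [0.255, 0.967, -0.0], [-0.0, 0.0, -1.0]]
ft_force: [0.7, -0.7, 0.8]
grip_width: 0.0002
gripper_force: 0.0
```

arm_command(
  commands=[1, 0, 0.008, 0, 0, 0, 0, 1, 0, 0.016, 0, 0, 0, 0, 1, 0, 0.024, 0, 0, 0, 0, 1, 0, 0.032, 0, 0, 0, 0, 1, 0, 0.04, 0, 0, 0, 0, 1, 0, 0.048, 0, 0, 0, 0, 1, 0, 0.056, 0, 0, 0, 0, 1, 0, 0.064, 0, 0, 0, 0, 1, 0, 0.072, 0, 0, 0, 0, 1, 0, 0.08, 0, 0, 0, 0, 1, 0, 0.088, 0, 0, 0, 0],
)

```text
time_s: 3.9
position: [0.5813, -0.0991, 0.0506]
tool_rot: [[-0.967, 0.256, 0.001], [0.256, 0.967, -0.001], [-0.001, -0.001, -1.0]]
ft_force: [-1.4, -5.0, 3.1]
grip_width: 0.0
gripper_force: 2.6
```

arm_command(
  commands=[1, 0, 0.006, 0, 0, 0, 0, 1, 0, 0.012, 0, 0, 0, 0, 1, 0, 0.018, 0, 0, 0, 0, 1, 0, 0.024, 0, 0, 0, 0, 1, 0, 0.03, 0, 0, 0, 0, 1, 0, 0.036, 0, 0, 0, 0, 1, 0, 0.042, 0, 0, 0, 0, 1, 0, 0.048, 0, 0, 0, 0],
)

```text
time_s: 4.57
position: [0.5874, -0.0759, 0.0506]
tool_rot: [[-0.967, 0.256, 0.0], [0.256, 0.967, -0.001], [-0.001, -0.001, -1.0]]
ft_force: [-1.4, -4.5, 3.6]
grip_width: -0.0002
gripper_force: 2.8
```

arm_command(
  commands=[1, 0, 0.004, 0, 0, 0, 0, 1, 0, 0.008, 0, 0, 0, 0, 1, 0, 0.012, 0, 0, 0, 0, 1, 0, 0.016, 0, 0, 0, 0],
)

```text
time_s: 4.9
position: [0.5894, -0.0683, 0.0506]
tool_rot: [[-0.967, 0.256, 0.0], [0.256, 0.967, -0.001], [-0.001, -0.001, -1.0]]
ft_force: [-2.0, -5.2, 4.2]
grip_width: -0.0002
gripper_force: 2.8
```

arm_command(
  commands=[1, 0, 0.004, 0, 0, 0, 0, 1, 0, 0.006, 0, 0, 0, 0],
)

```text
time_s: 5.07
position: [0.59, -0.0649, 0.0504]
tool_rot: [[-0.967, 0.256, -0.0], [0.256, 0.967, 0.0], [0.0, 0.0, -1.0]]
ft_force: [-0.1, 0.1, -0.7]
grip_width: -0.0001
gripper_force: 0.0
```

The force fell to zero, which is probably the drop. I'll nudge a few mm to feel the stop.

arm_command(
  commands=[1, 0, 0.003, 0, 0, 0, 0, 1, 0, 0.005, 0, 0, 0, 0],
)

```text
time_s: 5.23
position: [0.5905, -0.0626, 0.0501]
tool_rot: [[-0.967, 0.256, -0.001], [0.256, 0.967, 0.0], [0.001, -0.0, -1.0]]
ft_force: [-0.4, -3.0, -0.1]
grip_width: -0.0001
gripper_force: 1.9
```

Run:
```python
from h import *
print(env.observe()['ft_force'])
snap('side','s2')
b=cv2.imread('pics/s2.png')[155:275,215:335];b=cv2.resize(b,None,fx=5,fy=5,interpolation=cv2.INTER_CUBIC);cv2.imwrite('pics/c3.png',b)
for x,y in((.08,.055),(.08,-.055),(-.08,.055),(-.08,-.055)):
  print([( (proj('s2',W(x,y,z))-[215,155])*5+2).round(0) for z in(.042,.049)])
```

```text
[-0.43148769 -2.98185041 -0.07019323]
[array([169., 113.]), array([169., 100.])]
[array([389., 128.]), array([390., 115.])]
[array([112., 285.]), array([112., 271.])]
[array([368., 306.]), array([369., 292.])]
```

View pics/c3.png

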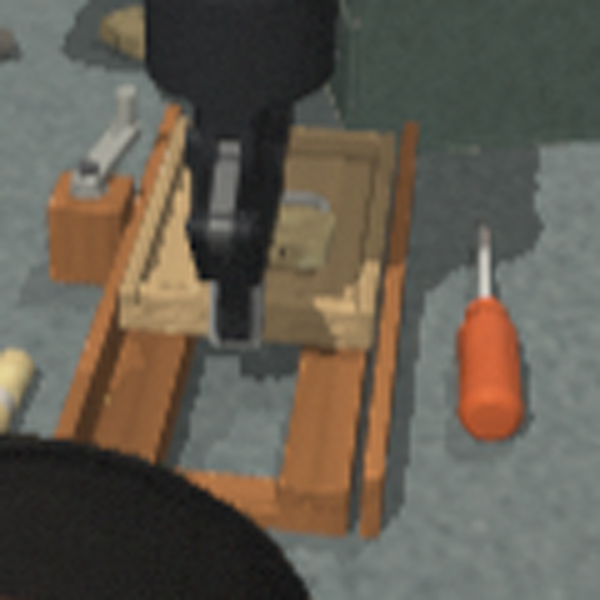

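The tray appears seated: its back face is flush with the rails, with top corners at (122,290) and (375,318). The button is still open. I'll nudge to feel the firm stop.

arm_command(
  commands=[1, 0, 0.003, 0, 0, 0, 0, 1, 0, 0.005, 0, 0, 0, 0],
)

```text
time_s: 5.45
position: [0.5912, -0.0602, 0.0502]
tool_rot: [[-0.967, 0.256, -0.0], [0.256, 0.967, 0.0], [0.0, -0.0, -1.0]]
ft_force: [-1.3, -2.6, 1.3]
grip_width: -0.0002
gripper_force: 1.5
```

arm_command(
  commands=[1, 0, 0.003, 0, 0, 0, 0, 1, 0, 0.003, 0, 0, 0, 0],
)

```text
time_s: 5.62
position: [0.5916, -0.0585, 0.0502]
tool_rot: [[-0.967, 0.256, -0.0], [0.256, 0.967, 0.0], [0.0, 0.0, -1.0]]
ft_force: [-0.5, -1.3, 0.0]
grip_width: 0.0
gripper_force: 0.9
```

arm_command(
  commands=[1, 0, 0.002, 0, 0, 0, 0, 1, 0, 0.004, 0, 0, 0, 0],
)

```text
time_s: 5.78
position: [0.592, -0.0575, 0.0502]
tool_rot: [[-0.967, 0.256, -0.001], [0.256, 0.967, -0.001], [0.0, -0.001, -1.0]]
ft_force: [-3.7, -9.5, 0.3]
grip_width: 0.0001
gripper_force: 4.9
```

Run:
```python
from h import *
d=snap('top','t2');a=cv2.imread('pics/t2.png')[122:242,190:330]
cv2.imwrite('pics/c4.png',cv2.resize(a,None,fx=5,fy=5,interpolation=cv2.INTER_CUBIC))
for x,y in((.08,.055),(.08,-.055),(-.08,.055),(-.08,-.055)):
  print([( (proj('t2',W(x,y,z))-[190,122])*5+2).round(0) for z in(.042,.049)])
```

```text
[array([ 99., 276.]), array([ 98., 273.])]
[array([160.,  70.]), array([158.,  65.])]
[array([414., 358.]), array([415., 356.])]
[array([468., 148.]), array([469., 144.])]
```

View pics/c4.png

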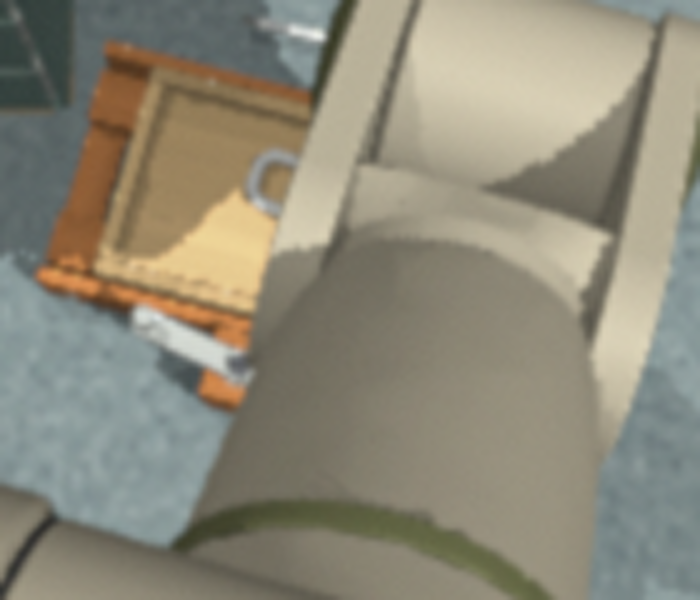

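The force rose to 10 N within 1 mm, a firm stop, and the tray's front edge at (95,270)–(155,70) matches the seated place. I'll back off, rise, and move over beside the peg.

arm_command(
  commands=[1, 0, -0.012, 0, 0, 0, 0, 1, 0, -0.03, 0, 0, 0, 0, 1, 0, -0.03, -0.05, 0, 0, 0, 1, 0, -0.03, -0.12, 0, 0, 0, 1, 0, -0.03, -0.14, 0, 0, 0, 1, 0.2, 0.1, -0.14, 0, 0, 0, 1, 0.216, 0.2, -0.14, 0, 0, 0, 1, 0.216, 0.276, -0.14, 0, 0, 0, 1, 0.216, 0.276, -0.14, 0, 0, 0, 1, 0.216, 0.276, -0.14, 0, 0, 0, 1, 0.216, 0.276, -0.14, 0, 0, 0, 1, 0.216, 0.276, -0.14, 0, 0, 0],
)

```text
time_s: 6.83
position: [0.5228, 0.105, 0.1204]
tool_rot: [[-0.967, 0.254, 0.0], [0.254, 0.967, 0.0], [-0.0, 0.0, -1.0]]
ft_force: [0.1, -0.6, 0.3]
grip_width: 0.0
gripper_force: 0.0
```

Run:
```python
from h import *
print(F(env.observe()['position']).round(4))
wsnap('w2');im=cv2.imread('pics/w2.png')
for p in[W(.08,-.055,.042),W(.08,.055,.042),W(-.08,.055,.042),W(-.08,-.055,.042),W(.049,.073,.071),W(0,.084,.053)]:
    u=proj('w2',p);print(u.round(0));cv2.drawMarker(im,tuple(int(i) for i in u),(255,0,255),0,12)
cv2.imwrite('pics/w2m.png',im)
p=W(.049,.073,.071);c=F(env.observe()['position'])
for t in np.linspace(.2,1.571,8):
    s,k=np.sin(t),np.cos(t);r=.005+.0145*s+.011*k
    q=np.array([.05*k+r*s,.084-.05*s+r*k]);print(t.round(2),(q*1e3).round(1),'tool x,y',((q[1]-c[1])/.5).round(3),((q[0]-c[0])/.5).round(3))
```

```text
[0.0501 0.1091 0.1204]
[286. 368.]
[291. 271.]
[105. 271.]
[124. 368.]
[255. 273.]
[193. 247.]
0.2 [52.7 92.4] tool x,y -0.032 0.007
0.4 [54.1 83.9] tool x,y -0.049 0.01
0.59 [53.9 74.6] tool x,y -0.068 0.009
0.79 [51.6 64.8] tool x,y -0.087 0.005
0.98 [47.  55.2] tool x,y -0.106 -0.004
1.18 [40.  46.4] tool x,y -0.124 -0.018
1.38 [30.7 39.1] tool x,y -0.139 -0.037
1.57 [19.5 34. ] tool x,y -0.149 -0.059
```

View pics/w2m.png

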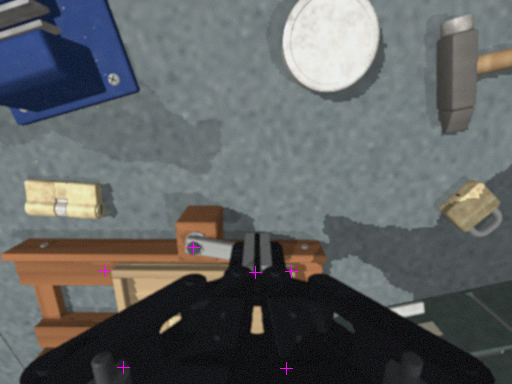

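The pivot mark (193,247) falls on the bolt, and the way down beside the peg is clear. Lowering the fingertip to peg height.

arm_command(
  commands=[1, 0, 0, 0.05, 0, 0, 0, 1, 0, 0, 0.08, 0, 0, 0, 1, 0, 0, 0.088, 0, 0, 0, 1, 0, 0, 0.088, 0, 0, 0],
)

```text
time_s: 7.22
position: [0.523, 0.1029, 0.0755]
tool_rot: [[-0.966, 0.258, -0.002], [0.258, 0.966, 0.0], [0.002, -0.0, -1.0]]
ft_force: [0.5, -0.1, 0.4]
grip_width: -0.0
gripper_force: 0.0
```

arm_command(
  commands=[1, -0.016, 0.004, 0, 0, 0, 0, 1, -0.032, 0.007, 0, 0, 0, 0, 1, -0.04, 0.009, 0, 0, 0, 0, 1, -0.049, 0.01, 0, 0, 0, 0, 1, -0.058, 0.01, 0, 0, 0, 0, 1, -0.068, 0.009, 0, 0, 0, 0, 1, -0.077, 0.008, 0, 0, 0, 0, 1, -0.087, 0.005, 0, 0, 0, 0, 1, -0.087, 0.005, 0, 0, 0, 0],
)

```text
time_s: 7.97
position: [0.5666, 0.0948, 0.0763]
tool_rot: [[-0.967, 0.256, 0.001], [0.256, 0.967, -0.0], [-0.001, -0.0, -1.0]]
ft_force: [-0.2, -0.3, -0.6]
grip_width: 0.0002
gripper_force: 0.0
```

arm_command(
  commands=[1, -0.01, -0.004, 0, 0, 0, 0, 1, -0.019, -0.009, 0, 0, 0, 0, 1, -0.028, -0.015, 0, 0, 0, 0, 1, -0.037, -0.023, 0, 0, 0, 0, 1, -0.045, -0.032, 0, 0, 0, 0, 1, -0.052, -0.042, 0, 0, 0, 0, 1, -0.057, -0.052, 0, 0, 0, 0, 1, -0.062, -0.06, 0, 0, 0, 0, 1, -0.062, -0.064, 0, 0, 0, 0, 1, -0.062, -0.064, 0, 0, 0, 0],
)

```text
time_s: 8.8
position: [0.5877, 0.0559, 0.0764]
tool_rot: [[-0.967, 0.257, 0.001], [0.257, 0.967, -0.0], [-0.001, -0.0, -1.0]]
ft_force: [-0.1, 0.1, 0.0]
grip_width: -0.0002
gripper_force: 0.0
```

arm_command(
  commands=[1, 0, -0.004, 0, 0, 0, 0, 1, 0, -0.006, 0, 0, 0, 0],
)

```text
time_s: 8.97
position: [0.5871, 0.0543, 0.0765]
tool_rot: [[-0.967, 0.256, 0.001], [0.256, 0.967, 0.001], [-0.001, 0.002, -1.0]]
ft_force: [2.9, 8.1, -1.0]
grip_width: 0.0001
gripper_force: 3.9
```

The stop is felt, with 8 N on the tip at frame x = 18 mm, where the peg should stand at the end. I'll back off, rise and check.

arm_command(
  commands=[1, 0, 0.015, 0, 0, 0, 0, 1, 0, 0.035, 0, 0, 0, 0, 1, 0, 0.035, -0.05, 0, 0, 0, 1, 0, 0.035, -0.12, 0, 0, 0, 1, 0, 0.035, -0.2, 0, 0, 0, 1, 0, 0.035, -0.28, 0, 0, 0, 1, 0.2, 0.035, -0.3, 0, 0, 0, 1, 0.3, 0.1, -0.3, 0, 0, 0, 1, 0.3, 0.2, -0.3, 0, 0, 0, 1, 0.3, 0.3, -0.3, 0, 0, 0, 1, 0.3, 0.3, -0.3, 0, 0, 0, 1, 0.3, 0.3, -0.3, 0, 0, 0],
)

```text
time_s: 9.97
position: [0.4784, 0.2416, 0.2269]
tool_rot: [[-0.968, 0.252, 0.0], [0.252, 0.968, 0.001], [-0.0, 0.001, -1.0]]
ft_force: [-0.1, -0.8, 0.8]
grip_width: -0.0001
gripper_force: 0.0
```

Run:
```python
from h import *
snap('top','t3');a=cv2.imread('pics/t3.png')[122:242,190:330]
cv2.imwrite('pics/c5.png',cv2.resize(a,None,fx=5,fy=5,interpolation=cv2.INTER_CUBIC))
print(env.observe()['ft_force'],env.observe()['position'])
```

```text
[-2.37228388  1.34781369 -0.67442582] [0.47838015 0.24224734 0.22669605]
```

View pics/c5.png

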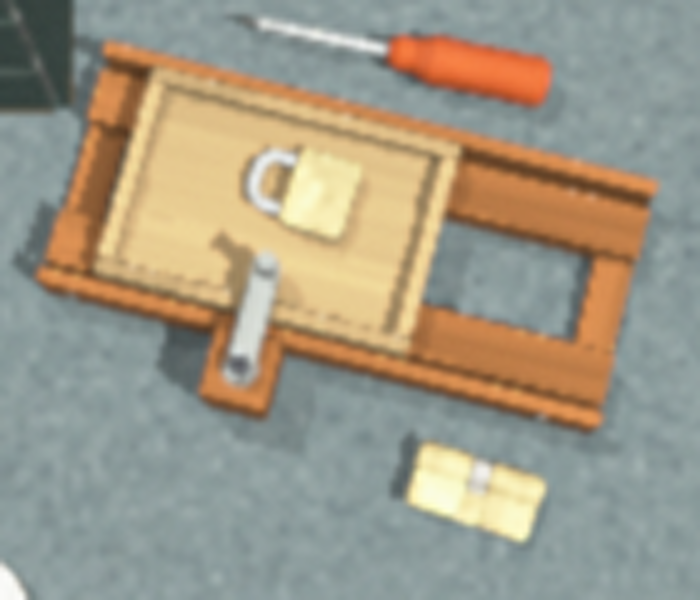

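The tray is seated, the bar lies straight across it from (240,365) to (265,265), the padlock is inside, and the bystanders haven't moved.

```bash
python3 -c "
from rig import env
print(env.close_job())"
```

```text
the job is handed in; nothing more can be done
None
```

The tray dropped into its notches, the turn-button lies straight across its edge, and the padlock and bystanders were not touched; I handed the job in at about 10 s of the 51 s allowed, and no verdict came back.

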